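# Snap the art case shut

### The arm

A 6-joint arm with a two-finger parallel gripper is mounted at the origin on the work surface. World frame = base frame: x ahead of the robot, y to its left, z up, the work surface at z = 0. Lengths are in mm, angles in rad, forces in N, time in s.
With the tool pointing down it reaches from about 350 to 975 mm from the base axis. Payload 7.1 kg.
Tool frame: the origin (TCP) lies at the very end of the fingers, on their centre line; the grasp point (between the pads) lies ctrl.hold_point_z behind it (ctrl.hold_point_z is the distance from the TCP to the grasp point, in mm); z points along the fingers, y is the line along which they close (so a half turn about z gives the same grasp; the last joint's range is limited). The gripper opens to 88 mm and grips with 3 to 60 N. Pads are 20 mm wide; open, the fingers measure 115 mm over their backs; the gripper's body (75 mm by 178 mm) begins 61 mm behind the grasp point.
Start: joints at [1.212, 0.423, 1.63, -0, 1.089, -0.019], TCP at [208.279, 589.258, 222.675] pointing down, gripper open.
Joint ranges: [-3, 3], [-0.9, 2.11], [0.09, 2.58], [-1.31, 4.45], [0.11, 2.69], [-2.54, 2.54]. Speed limits (rad/s): [2.39, 2.39, 3.01, 3.14, 3.14, 3.14].

### API

Orientations are given as a rotation vector (axis times angle).
In Python, from workcell import ctrl gives the robot as it stands. The module is installed in compiled form; this text tells all that it offers.
- The arm moves only by the shell command python3 -m creep 'ROWS'. ROWS is JSON, a list of rows, each an object with "translation": the shift along the tool's x, y, z in mm, a list of three; "angular": the turn, a rotation vector about the tool's x, y, z in rad, a list of three; "jaw": the opening, from 0 (shut) to 1 (fully open). A call has exactly 8 rows; each row is the pose to reach, as a shift and turn from the pose commanded when the call began, along the tool's axes at that moment; what a row does not reach only later rows make up. A row lasts 1/8 s, in which the tool goes at most 62.5 mm and 10.7 degrees, less where a joint would pass 70% of its speed; a pose out of reach is approached as far as the arm can. A call with a gripper value outside its range is refused whole. The fingers move at their own pace and stop on an object; the grip force is fixed at half the most. Time passes only in rows, so rows that repeat a pose let the fingers close, or fill a call up. It gives the time, the measured TCP pose, the force, the opening and the grip force at its end, in the units of the state.
- ctrl.get_obs(): the state, without advancing time (a new reading comes with each control period).
- ctrl.get_image(name): name is "scene" or "top"; returns the picture (480x640x3 uint8, red, green, blue); there is no depth.
- ctrl.camera_info(name): a dict with "camera_matrix" (3x3 intrinsics, pixels), "world_from_camera" (4x4, takes a point from camera to world coordinates). Camera axes: x right, y up, looking along -z (the intrinsics and any distortion apply to the point x, -y, -z); pixel columns grow to the right and rows downward; lengths in mm; the calibration is good to about 2 mm. A picture is of the moment at which its call begins. camera_info takes no time and is no camera call.
- ctrl.close_job(): hands the job in; it is judged then, once.
Trained networks look in the newest picture that a camera, given by its name, has taken for a name from the list of things; names that differ only in an ending like _2 or _b are one class to them, and where a whole thing is asked for, a point or a joint stands for the part that bears it (a point fixed in the world has none). Each returns a list of dicts, best first, with "score" (0 to 1); they miss things now and then, are a little off and sometimes report something else, mostly with a low value. They report only what shows in the picture. A call takes as long as a camera call.
- ctrl.look_for(camera, label): "rect" ([left, top, right, bottom] in pixels, round what is visible of it).
The state is a dict: "t": time; "qpos": joint angles; "qvel": joint speeds; "joint_torque": joint torques, N m; "ee_pos": TCP position; "orientation": TCP orientation; "ft_force": force on the tool from outside, world axes, zero at the start; "moment": the same for the moment, N m; "width": finger opening in mm; "grasp_force": force on a finger pad.
Only numpy, scipy, OpenCV 4.12 (cv2) and the standard library are available. Lean on these libraries where they do the work, as an engineer would, in place of code of your own. Each camera call takes 0.05 s, during which the arm holds its last target. There are 200 camera calls.

### The job

Pack up the art case for the end of class: push its raised lid fully shut, then swing the latch flap on its front down over the catch and press it in until it snaps home. Finish while still holding your fingers pressed firmly against the snapped flap, like a thumb that keeps pushing but does not shove; do not back off at the end. Leave the loose paint bottles and the cup standing where they are.

Things in the scene. Friction and masses are not known exactly. Their poses are not given: they have to be found in the camera images.
- case: Grey plastic art case, fixed, 200 mm deep (its x), 300 mm wide (its y); base 65 mm high, 90 mm with the lid shut. Origin: centre of its underside, on the table. Its front, with the latch, faces its own -x; z is up. A catch bar 48 mm long (along y) crosses the middle of the front, 9 mm out from the front face and 39.5 mm above the table.
- lid (a joint): opening angle of the lid in rad about a hinge along the case's y at the top of the base's back wall (case frame x +100 mm, z 65 mm): 0 is fully shut, positive opens upwards. Its stiff hinge keeps it where it is left; about 1 N near the front edge moves it.
- lid_front (a point): Point on top of the lid, midway across, 22 mm back from its front edge: a good place to push it down. Lid shut: case frame x -80, y 0, z 91.5 mm; the hinge is 180 mm behind and 26.5 mm below it, in the lid's axes. Axes as the lid's: z out of its top, -x to the front edge. A carrying handle lies folded flat on the lid, 62 to 110 mm behind this point, 9 mm high.
- latch_pin (a point): middle of the pin about which the latch flap swings, carried by the front of the lid; with the lid shut it lies in the case frame at x -115.5 mm, y 0, z 80 mm. Same axes as the lid.
- latch (a joint): Latch flap angle, rad: 0 snapped home, hanging straight down along the case's front (lid shut); positive swings its free end out and up, 1.57 straight out to the front, stop at 2.0. Light friction (under 1 N) holds it. Coming down it meets the catch bar near 0.21; the push at flap_press rises to about 10 N near 0.17, then drops as its bead jumps the sprung bar to a hard stop at 0.
- latch_flap: black latch flap, a plate 60 mm wide (along its y), 4.5 mm thick and 58 mm long from the pin to its free end, which has a small thumb lip on the outside. Origin: on the pin. Its -z runs along the plate from the pin to the free end; its -x is the outer face, the one to press (2.3 mm from the pin's axis).
- flap_press (a point): middle of the outer face of the flap's lower half, 35 mm from the pin: the place to press. Same axes as the flap. Snapped home, it lies in the case frame at x -117.8 mm, y 0, z 45 mm.
- paint_tall: loose paint bottle with a white cap, 38 mm in diameter and 112 mm high, standing beside the case; leave it alone. Origin: centre of its underside.
- paint_small: loose paint bottle with a white cap, 38 mm in diameter and 86 mm high, standing beside the case; leave it alone. Origin: centre of its underside.
- cup: loose drinking cup, 82 mm across the rim and 105 mm high, standing beside the case; leave it alone. Origin: centre of its underside.

How it is judged:
By the outcome, as a careful person would: the job done as asked, in the order asked, and still so for the second after the job is handed in, while the arm keeps its last pose, push and grip.
It also fails if it takes over 42 s, if anything falls off the work surface, if the arm or the gripper's body presses on something with over 40 N, if the wrist force passes 120 N, or if a joint passes its speed limit or range.

## Working session

There is one attempt and no reset: what is moved stays moved. The work goes in short steps, Python scripts to look and compute and a shell command to move; the robot and the scene stay as the last step left them, time stands still between calls to the robot, and variables do not carry over. Pictures are saved under pics/ and viewed, at most 10 in all, crops included, and the job is handed in when it is done.

```bash
mkdir -p pics; python3 - <<'E'
from workcell import ctrl
import cv2,numpy as np
for n in("scene","top"):
    im=ctrl.get_image(n); cv2.imwrite(f"pics/{n}0.png",im[:,:,::-1])
    i=ctrl.camera_info(n); print(n,np.round(i["camera_matrix"],1).tolist(),np.round(i["world_from_camera"],3).tolist(),[k for k in i])
    for l in("case","lid","latch_flap","paint_tall","paint_small","cup"):
        print(l,[(np.round(d["rect"]).tolist(),round(d["score"],2)) for d in ctrl.look_for(n,l)[:2]])
o=ctrl.get_obs();print(o["t"],o["ee_pos"],o["orientation"],o["ft_force"],ctrl.hold_point_z)
E
```

```text
scene [[495.1, 0.0, 317.5], [0.0, 495.1, 239.4], [0.0, 0.0, 1.0]] [[-0.168, -0.851, 0.498, 1191.705], [0.986, -0.146, 0.084, 146.32], [0.002, 0.505, 0.863, 1040.311], [0.0, 0.0, 0.0, 1.0]] ['camera_matrix', 'world_from_camera']
case [([258.0, 145.0, 404.0, 287.0], 0.9)]
lid [([257.0, 144.0, 403.0, 275.0], 0.64)]
latch_flap [([313.0, 142.0, 346.0, 168.0], 0.57)]
paint_tall [([212.0, 213.0, 234.0, 252.0], 0.86)]
paint_small [([417.0, 194.0, 437.0, 224.0], 0.62), ([260.0, 146.0, 400.0, 276.0], 0.28)]
cup [([424.0, 241.0, 462.0, 290.0], 0.92)]
top [[462.1, 0.0, 319.8], [0.0, 462.1, 240.7], [0.0, 0.0, 1.0]] [[-0.025, 0.989, -0.146, 500.266], [-1.0, -0.023, 0.015, 53.501], [0.011, 0.146, 0.989, 935.859], [0.0, 0.0, 0.0, 1.0]] ['camera_matrix', 'world_from_camera']
case [([211.0, 179.0, 399.0, 324.0], 0.58)]
lid [([207.0, 180.0, 401.0, 324.0], 0.93)]
latch_flap [([293.0, 282.0, 336.0, 322.0], 0.93), ([210.0, 177.0, 400.0, 321.0], 0.26)]
paint_tall [([417.0, 224.0, 444.0, 247.0], 0.57), ([293.0, 284.0, 335.0, 322.0], 0.34)]
paint_small [([172.0, 308.0, 200.0, 330.0], 0.97)]
cup [([137.0, 209.0, 194.0, 255.0], 0.59)]
0.7 [208.27883235 589.27827768 222.69961963] [5.31197346e-01 3.09634110e+00 7.05724499e-05] [0.34705461 0.52763871 0.30281909] 18.700000000000003
```

View pics/scene0.png

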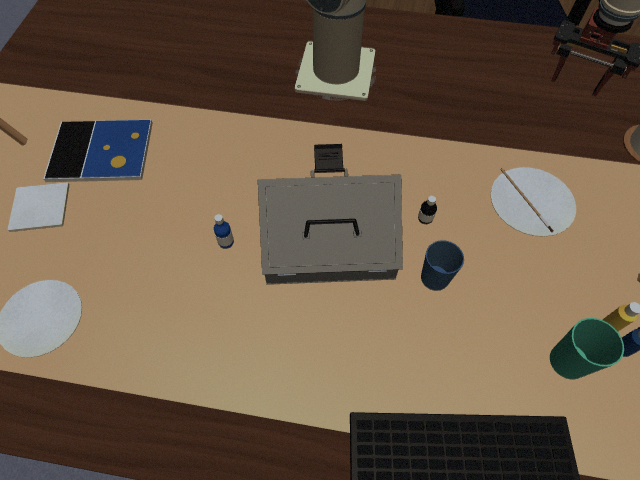

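View pics/top0.png

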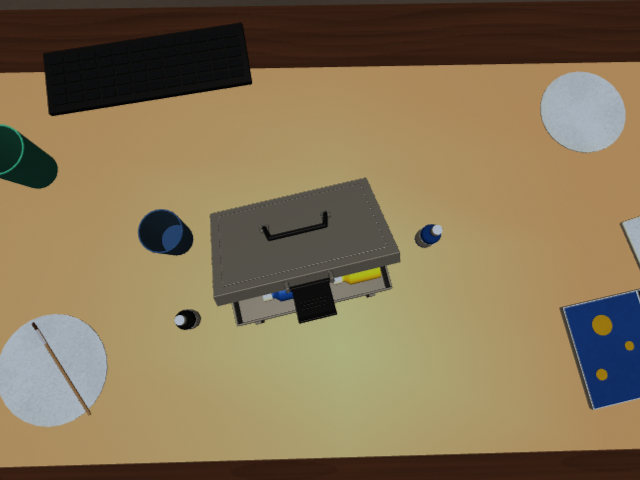

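The top image shows the case front facing the robot (down in the image). The base front edge runs about (237,325)-(392,292), the lid is raised, and the flap sticks out at about (314,302). The bottles are at (187,319) and (430,236), and the cup is at (166,232). I'll zoom in for corner picks.

```bash
python3 - <<'E'
import cv2
a=cv2.imread("pics/top0.png")[170:335,200:410]; b=cv2.imread("pics/scene0.png")[135:295,245:415]
f=lambda m,k:cv2.convertScaleAbs(cv2.resize(m,None,fx=k,fy=k,interpolation=cv2.INTER_CUBIC),alpha=1.7,beta=15)
cv2.imwrite("pics/topc.png",f(a,3.6)); cv2.imwrite("pics/scenec.png",f(b,3.6))
E
```

```text
(no output)
```

View pics/topc.png

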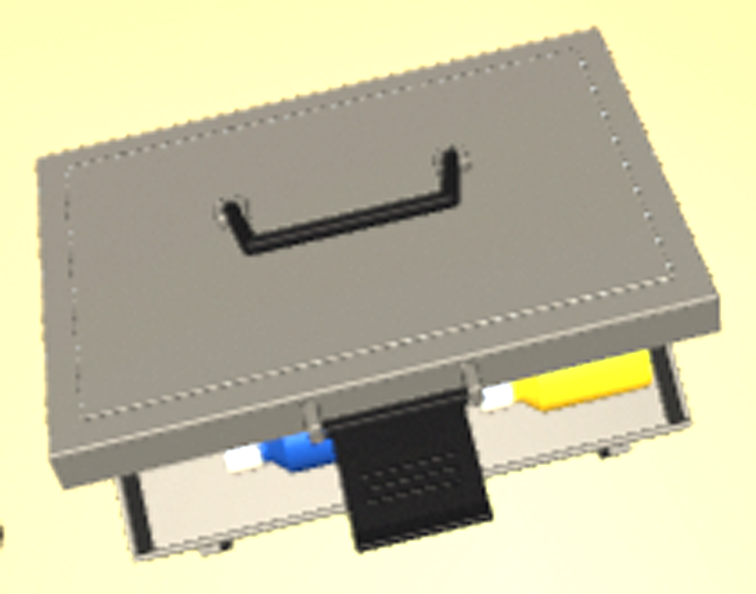

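View pics/scenec.png

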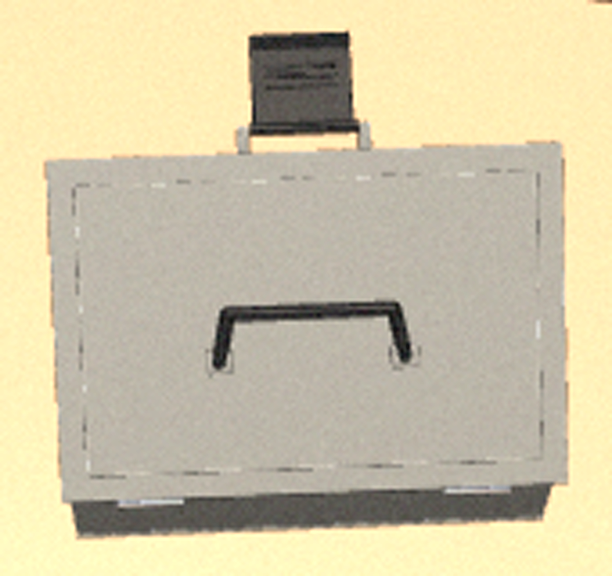

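The top crop shows the lid top corners at (38,158), (597,30), (718,297) and (50,460). The base rim front corners are at (137,558) and (689,424), and the flap free end is at (360,550)-(492,518). The scene crop shows the same features from behind. Next I'll fit the case pose, lid angle and latch angle.

```bash
cat > h.py <<'E'
import numpy as np
from scipy.spatial.transform import Rotation as R
from scipy.optimize import least_squares
from workcell import ctrl
CI={n:ctrl.camera_info(n) for n in("scene","top")}
def proj(n,P):
    W=np.array(CI[n]["world_from_camera"]);K=np.array(CI[n]["camera_matrix"])
    p=(np.atleast_2d(P)-W[:3,3])@W[:3,:3]; p=p*[1,-1,-1]; p=p@K.T
    return p[:,:2]/p[:,2:]
def case2w(c,P): return R.from_rotvec([0,0,c[2]]).apply(np.atleast_2d(P))+[c[0],c[1],0]
def lid2case(a,P): # P in case coords with lid shut; positive opens up: front (-x) rises -> +y rotation
    h=np.array([100,0,65.]); return R.from_rotvec([0,a,0]).apply(np.atleast_2d(P)-h)+h
def flap(l,P): # flap-frame to lid-shut case frame; free end (-z) swings to -x
    return R.from_rotvec([0,l,0]).apply(np.atleast_2d(P))+[-115.5,0,80]
E
python3 - <<'E'
from h import *
k=3.6
T=lambda *p:np.array(p)/k+[200,170]
S=lambda *p:np.array(p)/k+[245,135]
def pts(v):
    x,y,yaw,a,l,ov=v; c=(x,y,yaw)
    L=[[102,152,90],[102,-152,90],[-102,-152,90],[-102,152,90]]
    L=[[s[0],np.sign(s[1])*(150+ov),s[2]] for s in L]
    F=[[-2,30,-58],[-2,-30,-58]]
    lw=case2w(c,lid2case(a,L)); fw=case2w(c,lid2case(a,flap(l,F)))
    bf=case2w(c,[[-100,150,65],[-100,-150,65]]); bb=case2w(c,[[100,150,0],[100,-150,0]])
    return lw,fw,bf,bb
ob_t=T((38,158),(597,30),(718,297),(50,460),(360,550),(492,518),(137,558),(689,424))
ob_s=S((567,485),(62,500),(47,162),(560,142),(350,33),(250,35),(545,520),(78,538))
def f(v):
    lw,fw,bf,bb=pts(v)
    return np.r_[(proj("top",np.r_[lw,fw,bf])-ob_t).ravel(),(proj("scene",np.r_[lw,fw,bb])-ob_s).ravel()]
best=min((least_squares(f,[520,50,.2,a0,l0,2],loss="soft_l1") for a0 in(.2,.5) for l0 in(1,1.6)),key=lambda r:r.cost)
v=best.x;print(v.round(3),best.cost);print(f(v).reshape(-1,2).round(1).tolist())
c=v[:3];np.save("fit.npy",v)
for nm,P in(("lid_front",lid2case(v[3],[-80,0,91.5])),("pin",lid2case(v[3],[-115.5,0,80])),("free",lid2case(v[3],flap(v[4],[-2,0,-58]))),("shut lf",[-80,0,91.5]),("shut press",[-117.8,0,45]),("shut flap end",flap(v[4],[-2.3,0,-58]))): print(nm,case2w(c,P).round(1))
# bottle/cup floor positions from rect centre at mid-height
def ray(n,u,z):
    W=np.array(CI[n]["world_from_camera"]);K=np.array(CI[n]["camera_matrix"])
    d=W[:3,:3]@(np.linalg.inv(K)@[u[0],u[1],1]*[1,-1,-1]); return W[:3,3]+d*(z-W[2,3])/d[2]
for nm,r,z in(("tall",[417,224,444,247],56),("small",[172,308,200,330],43),("cup",[137,209,194,255],52)):
    print(nm,ray("top",[(r[0]+r[2])/2,(r[1]+r[3])/2],z).round(0))
E
```

```text
[6.01953e+02 7.43200e+01 2.13000e-01 6.26000e-01 1.32100e+00 9.93000e-01] 8.297719892082263
[[-1.2, -1.1], [-0.7, -1.9], [-0.4, 0.1], [-0.3, -0.3], [-1.7, 0.7], [0.2, 0.1], [-2.2, 1.2], [0.9, 0.1], [-0.5, -0.4], [-0.2, 0.9], [-0.4, -0.8], [-0.3, -0.2], [-0.7, -0.6], [-0.8, -0.2], [-1.1, 0.0], [-0.6, 0.1]]
lid_front [[572.4  67.9 192. ]]
pin [[537.7  60.4 203.5]]
free [[485.7  49.1 226.7]]
shut lf [[523.8  57.4  91.5]]
shut press [[486.8  49.4  45. ]]
shut flap end [[433.6  37.9  67.9]]
tall [ 635. -174.   56.]
small [488. 298.  43.]
cup [655. 338.  52.]
```

```bash
cat >> h.py <<'E'
v=np.load("fit.npy"); C=v[:3]
def tool(t): # tilt t: z=(sin t,0,-cos t), x=(-cos t,0,-sin t) in case frame
    M=np.array([[-np.cos(t),0,np.sin(t)],[0,1,0],[-np.sin(t),0,-np.cos(t)]])
    return R.from_rotvec([0,0,C[2]])*R.from_matrix(M)
def rel(p0,r0,p,r): # world target -> tool shift, turn
    return r0.inv().apply(np.ravel(p)-p0).round(1).tolist(),(r0.inv()*r).as_rotvec().round(3).tolist()
def now():
    o=ctrl.get_obs(); return np.array(o["ee_pos"]),R.from_rotvec(o["orientation"])
E
python3 - <<'E'
from h import *
p,r=now()
print(rel(p,r,case2w(C,lid2case(.626,[-80,0,91.5]))+[0,0,45],tool(0)))
E
```

```text
([-517.0, -370.2, -14.3], [0.0, 0.0, -0.553])
```

```bash
python3 -m creep '[{"translation":[-40,-30,-30],"angular":[0,0,-0.06],"jaw":0},{"translation":[-90,-62,-50],"angular":[0,0,-0.15],"jaw":0},{"translation":[-140,-99,-60],"angular":[0,0,-0.25],"jaw":0},{"translation":[-190,-135,-60],"angular":[0,0,-0.35],"jaw":0},{"translation":[-240,-171,-60],"angular":[0,0,-0.45],"jaw":0},{"translation":[-290,-207,-60],"angular":[0,0,-0.553],"jaw":0},{"translation":[-340,-243,-60],"angular":[0,0,-0.553],"jaw":0},{"translation":[-390,-279,-60],"angular":[0,0,-0.553],"jaw":0}]'
python3 - <<'E'
from h import *
p,r=now(); print(p.round(1))
q=case2w(C,lid2case(.626,[-80,0,91.5]))
for P in(q+[0,0,60],q+[0,0,25]):print(rel(p,r,P,tool(0)))
E
```

```text
t: 1.7
ee_pos: [484.0, 194.5, 283.1]
orientation: [-0.334, 3.123, 0.0]
ft_force: [-0.1, 0.6, 0.9]
width: 11.1
grasp_force: 0.0
[484.  194.5 283.1]
([-59.5, -142.4, 31.1], [0.0, 0.001, 0.0])
([-59.5, -142.4, 66.1], [0.0, 0.001, 0.0])
```

```bash
python3 -m creep '[{"translation":[-20,-48,4],"angular":[0,0,0],"jaw":0},{"translation":[-40,-95,15],"angular":[0,0,0],"jaw":0},{"translation":[-55,-130,25],"angular":[0,0,0],"jaw":0},{"translation":[-59.5,-142.4,40],"angular":[0,0,0],"jaw":0},{"translation":[-59.5,-142.4,60],"angular":[0,0,0],"jaw":0},{"translation":[-59.5,-142.4,66],"angular":[0,0,0],"jaw":0},{"translation":[-59.5,-142.4,66],"angular":[0,0,0],"jaw":0},{"translation":[-59.5,-142.4,66],"angular":[0,0,0],"jaw":0}]'
python3 - <<'E'
from h import *
import cv2
p,r=now(); print(p.round(1))
for a in(.6,.5,.4,.3,.2,.1,0):
    print(a,rel(p,r,case2w(C,lid2case(a,[-80,0,91.5]))+[0,0,10*np.tan(a)],r))
ims=[cv2.resize(cv2.convertScaleAbs(ctrl.get_image(n)[135:335,190:430,::-1],alpha=1.5),None,fx=1.66,fy=1.66) for n in("scene","top")]
cv2.imwrite("pics/b.png",np.hstack(ims))
E
```

```text
t: 2.7
ee_pos: [571.6, 70.2, 217.5]
orientation: [-0.335, 3.122, 0.0]
ft_force: [-0.2, -0.1, 0.1]
width: 0.4
grasp_force: 0.0
[571.6  70.2 217.5]
0.6 ([3.0, -2.4, 22.1], [0.0, 0.0, 0.0])
0.5 ([14.7, -2.4, 37.4], [0.0, 0.0, 0.0])
0.4 ([25.0, -2.4, 53.7], [0.0, 0.0, 0.0])
0.3 ([33.6, -2.4, 70.8], [0.0, 0.0, 0.0])
0.2 ([40.7, -2.4, 88.6], [0.0, 0.0, 0.0])
0.1 ([46.0, -2.4, 107.1], [0.0, 0.0, 0.0])
0 ([49.6, -2.3, 125.9], [0.0, 0.0, 0.0])
```

View pics/b.png

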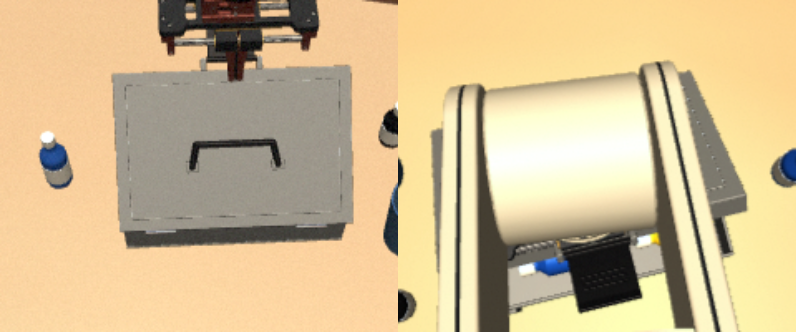

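The closed fingertips are just above the lid's front middle, at about (236,78) in the left panel. I'll push down along the arc.

```bash
python3 -m creep '[{"translation":[3,-2.4,18],"angular":[0,0,0],"jaw":0},{"translation":[9,-2.4,29],"angular":[0,0,0],"jaw":0},{"translation":[15,-2.4,37],"angular":[0,0,0],"jaw":0},{"translation":[20,-2.4,45],"angular":[0,0,0],"jaw":0},{"translation":[25,-2.4,54],"angular":[0,0,0],"jaw":0},{"translation":[29,-2.4,62],"angular":[0,0,0],"jaw":0},{"translation":[33.6,-2.4,71],"angular":[0,0,0],"jaw":0},{"translation":[37,-2.4,80],"angular":[0,0,0],"jaw":0}]'
python3 -m creep '[{"translation":[2,0,5],"angular":[0,0,0],"jaw":0},{"translation":[4,0,9],"angular":[0,0,0],"jaw":0},{"translation":[7,0,18],"angular":[0,0,0],"jaw":0},{"translation":[9,0,27],"angular":[0,0,0],"jaw":0},{"translation":[11,0,36],"angular":[0,0,0],"jaw":0},{"translation":[12,0,41],"angular":[0,0,0],"jaw":0},{"translation":[12.5,0,44],"angular":[0,0,0],"jaw":0},{"translation":[12.5,0,46],"angular":[0,0,0],"jaw":0}]'
```

```text
t: 3.8
ee_pos: [535.3, 59.4, 136.0]
orientation: [0.334, -3.124, 0.0]
ft_force: [-0.6, 0.2, 1.6]
width: 0.6
grasp_force: 0.6
t: 4.8
ee_pos: [523.0, 56.8, 90.4]
orientation: [0.334, -3.123, 0.0]
ft_force: [0.1, -0.1, 1.5]
width: 0.2
grasp_force: 0.5
```

```bash
python3 -m creep '[{"translation":[0,0,0.5],"angular":[0,0,0],"jaw":0},{"translation":[0,0,1],"angular":[0,0,0],"jaw":0},{"translation":[0,0,1.5],"angular":[0,0,0],"jaw":0},{"translation":[0,0,2],"angular":[0,0,0],"jaw":0},{"translation":[0,0,2.5],"angular":[0,0,0],"jaw":0},{"translation":[0,0,3],"angular":[0,0,0],"jaw":0},{"translation":[0,0,3],"angular":[0,0,0],"jaw":0},{"translation":[0,0,3],"angular":[0,0,0],"jaw":0}]'
```

```text
t: 5.8
ee_pos: [523.1, 56.8, 90.0]
orientation: [0.334, -3.124, 0.0]
ft_force: [-10.1, -1.5, 27.7]
width: 0.5
grasp_force: 13.9
```

The lid hit its hard stop under 28 N, so it's shut. Next I'll retreat, tilt the tool, and take a picture of the flap.

```bash
python3 -m creep '[{"translation":[0,0,-3],"angular":[0,0,0],"jaw":0},{"translation":[0,0,-25],"angular":[0,0,0],"jaw":0},{"translation":[0,0,-60],"angular":[0,0,0],"jaw":0},{"translation":[20,0,-100],"angular":[0,-0.12,0],"jaw":0},{"translation":[45,0,-120],"angular":[0,-0.25,0],"jaw":0},{"translation":[70,0,-120],"angular":[0,-0.4,0],"jaw":0},{"translation":[80,0,-110],"angular":[0,-0.5,0],"jaw":0},{"translation":[80,0,-110],"angular":[0,-0.5,0],"jaw":0}]'
python3 - <<'E'
from h import *
import cv2
p,r=now(); print(p.round(1),r.as_matrix()[:,2].round(2),tool(.5).as_matrix()[:,2].round(2),ctrl.get_obs()["qpos"])
ims=[cv2.resize(cv2.convertScaleAbs(ctrl.get_image(n)[s[0]:s[0]+130,s[1]:s[1]+130,::-1],alpha=1.5),(400,400),interpolation=cv2.INTER_CUBIC) for n,s in(("scene",(100,265)),("top",(230,240)))]
cv2.imwrite("pics/c.png",np.hstack(ims))
P=flap(v[4],[[-2.3,30,-58],[-2.3,-30,-58],[0,0,0]])
for n in("scene","top"):print(proj(n,case2w(C,P)).round(0).tolist())
E
```

```text
t: 6.8
ee_pos: [442.4, 39.6, 196.4]
orientation: [-0.279, 2.632, 0.073]
ft_force: [0.0, 0.2, 0.9]
width: 0.7
grasp_force: 0.0
[442.4  39.6 196.4] [ 0.47  0.1  -0.88] [ 0.47  0.1  -0.88] [-0.01212776  0.03984977  2.347005    0.38415861  0.28923532 -2.13751982]
[[337.0, 170.0], [313.0, 171.0], [327.0, 186.0]]
[[308.0, 349.0], [340.0, 342.0], [317.0, 315.0]]
```

View pics/c.png

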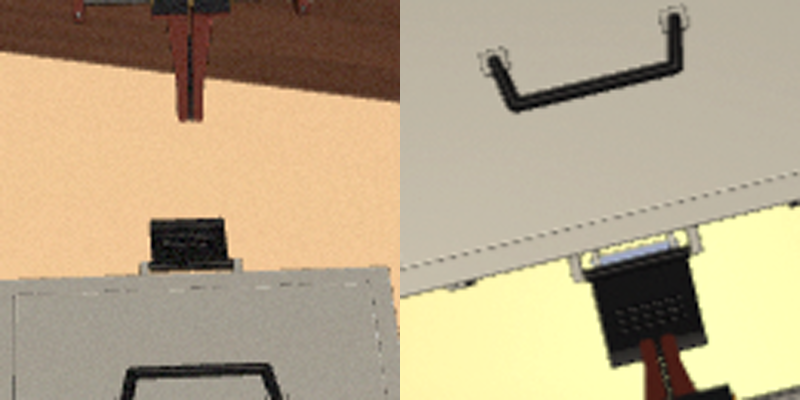

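The flap sits where the fit predicts, still at about 1.32 rad (free end at scene px (314-338,171)). The 0.5 rad tilt brings joint 5 close to its limit, so I'll use 0.2.

```bash
python3 - <<'E'
from h import *
p,r=now(); rt=tool(.2); X=rt.as_matrix()[:,0]
w=lambda l,rad=34,d=0:case2w(C,flap(l,[-2.3-d,0,-rad]))[0]+10*X
h=w(1.32,34,30); print(rel(p,r,h,rt),h.round(1))
for l in(1.32,1.2,1.0,.8,.6,.4,.3,.22,.15,.1,.05,0):print(l,rel(h,rt,w(l),rt)[0])
E
```

```text
([53.1, 0.8, 82.2], [-0.0, 0.3, -0.0]) [439.5  39.1 100.9]
1.32 [-1.5, 0.0, 30.0]
1.2 [-1.7, 0.0, 34.0]
1.0 [-3.1, 0.0, 40.7]
0.8 [-5.7, 0.0, 47.0]
0.6 [-9.6, 0.0, 52.6]
0.4 [-14.5, 0.0, 57.3]
0.3 [-17.3, 0.0, 59.3]
0.22 [-19.6, 0.0, 60.6]
0.15 [-21.8, 0.0, 61.7]
0.1 [-23.4, 0.0, 62.3]
0.05 [-25.0, 0.0, 62.9]
0 [-26.6, 0.0, 63.4]
```

```bash
python3 -m creep '[{"translation":[10,0,15],"angular":[0,0.1,0],"jaw":0},{"translation":[22,0.3,35],"angular":[0,0.2,0],"jaw":0},{"translation":[35,0.5,55],"angular":[0,0.3,0],"jaw":0},{"translation":[45,0.7,70],"angular":[0,0.3,0],"jaw":0},{"translation":[53,0.8,82],"angular":[0,0.3,0],"jaw":0},{"translation":[53,0.8,82],"angular":[0,0.3,0],"jaw":0},{"translation":[53,0.8,82],"angular":[0,0.3,0],"jaw":0},{"translation":[53,0.8,82],"angular":[0,0.3,0],"jaw":0}]'
python3 -c "
from h import *
p,r=now();print(p.round(1),r.as_matrix()[:,2].round(3),tool(.2).as_matrix()[:,2].round(3),ctrl.get_obs()['qpos'])"
```

```text
t: 7.9
ee_pos: [439.0, 39.2, 101.0]
orientation: [-0.313, 2.924, 0.031]
ft_force: [-0.4, 0.5, -0.2]
width: 0.4
grasp_force: 0.0
[439.   39.2 101. ] [ 0.196  0.042 -0.98 ] [ 0.194  0.042 -0.98 ] [ 0.03781732  0.30791422  2.2366409   0.08860035  0.39991645 -1.82447814]
```

```bash
python3 -m creep '[{"translation":[-1,0,15],"angular":[0,0,0],"jaw":0},{"translation":[-1.5,0,27],"angular":[0,0,0],"jaw":0},{"translation":[-1.7,0,34],"angular":[0,0,0],"jaw":0},{"translation":[-3,0,41],"angular":[0,0,0],"jaw":0},{"translation":[-6,0,47],"angular":[0,0,0],"jaw":0},{"translation":[-9.6,0,52.6],"angular":[0,0,0],"jaw":0},{"translation":[-14,0,57],"angular":[0,0,0],"jaw":0},{"translation":[-17,0,59],"angular":[0,0,0],"jaw":0}]'
python3 - <<'E'
from h import *
import cv2
p,r=now();print(p.round(1),case2w([0,0,-C[2]],p-[C[0],C[1],0]).round(1),ctrl.get_obs()['qpos'].round(2))
ims=[cv2.resize(cv2.convertScaleAbs(ctrl.get_image(n)[s[0]:s[0]+130,s[1]:s[1]+130,::-1],alpha=1.5),(400,400),interpolation=cv2.INTER_CUBIC) for n,s in(("scene",(100,265)),("top",(230,240)))]
cv2.imwrite("pics/d.png",np.hstack(ims))
E
```

```text
t: 8.9
ee_pos: [466.1, 45.2, 45.6]
orientation: [-0.313, 2.926, 0.031]
ft_force: [-0.2, -0.0, 0.4]
width: 0.4
grasp_force: 0.2
[466.1  45.2  45.6] [[-139.     0.3   45.6]] [ 0.05  0.47  2.2   0.12  0.28 -1.84]
```

View pics/d.png

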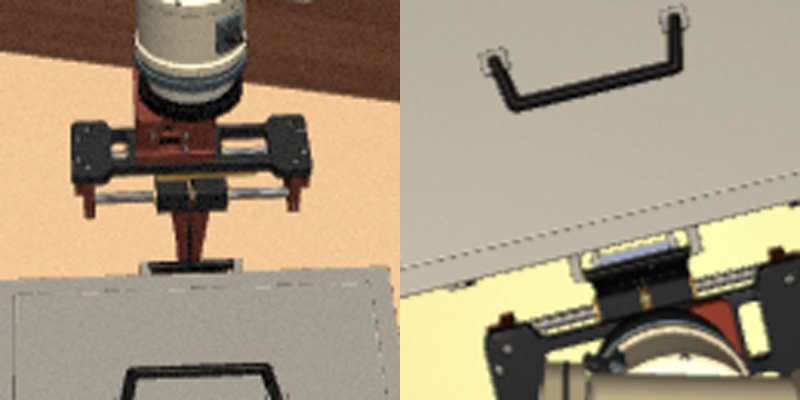

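The flap has been swung down and lies ahead of the fingers. I'll press it in gently.

```bash
python3 -m creep '[{"translation":[-1.2,0,0.8],"angular":[0,0,0],"jaw":0},{"translation":[-2.5,0,1.6],"angular":[0,0,0],"jaw":0},{"translation":[-3.7,0,2.2],"angular":[0,0,0],"jaw":0},{"translation":[-5,0,2.8],"angular":[0,0,0],"jaw":0},{"translation":[-6,0,3.2],"angular":[0,0,0],"jaw":0},{"translation":[-7,0,3.6],"angular":[0,0,0],"jaw":0},{"translation":[-8,0,3.9],"angular":[0,0,0],"jaw":0},{"translation":[-9,0,4.2],"angular":[0,0,0],"jaw":0}]'
```

```text
t: 10.0
ee_pos: [471.8, 46.9, 42.9]
orientation: [-0.314, 2.932, 0.032]
ft_force: [-11.6, -4.9, 10.9]
width: 0.4
grasp_force: 6.8
```

```bash
python3 -m creep '[{"translation":[-0.5,0,-0.5],"angular":[0,0,0],"jaw":0},{"translation":[-1,0,-0.7],"angular":[0,0,0],"jaw":0},{"translation":[-1.5,0,-0.7],"angular":[0,0,0],"jaw":0},{"translation":[-2,0,-0.6],"angular":[0,0,0],"jaw":0},{"translation":[-2.5,0,-0.5],"angular":[0,0,0],"jaw":0},{"translation":[-3,0,-0.4],"angular":[0,0,0],"jaw":0},{"translation":[-3.5,0,-0.3],"angular":[0,0,0],"jaw":0},{"translation":[-4,0,-0.2],"angular":[0,0,0],"jaw":0}]'
```

```text
t: 11.0
ee_pos: [474.8, 47.6, 43.1]
orientation: [-0.314, 2.934, 0.032]
ft_force: [-4.5, -2.4, -2.3]
width: 0.3
grasp_force: 2.4
```

```bash
python3 -m creep '[{"translation":[-0.5,0,0.1],"angular":[0,0,0],"jaw":0},{"translation":[-1,0,0.2],"angular":[0,0,0],"jaw":0},{"translation":[-1.5,0,0.3],"angular":[0,0,0],"jaw":0},{"translation":[-2,0,0.4],"angular":[0,0,0],"jaw":0},{"translation":[-2.5,0,0.5],"angular":[0,0,0],"jaw":0},{"translation":[-3,0,0.6],"angular":[0,0,0],"jaw":0},{"translation":[-3,0,0.6],"angular":[0,0,0],"jaw":0},{"translation":[-3,0,0.6],"angular":[0,0,0],"jaw":0}]'
```

```text
t: 12.0
ee_pos: [477.5, 48.2, 43.3]
orientation: [-0.314, 2.934, 0.032]
ft_force: [-11.5, -5.3, 5.1]
width: -0.0
grasp_force: 6.3
```

```bash
python3 -m creep '[{"translation":[-0.3,0,0],"angular":[0,0,0],"jaw":0},{"translation":[-0.6,0,0],"angular":[0,0,0],"jaw":0},{"translation":[-0.9,0,0],"angular":[0,0,0],"jaw":0},{"translation":[-1.2,0,0],"angular":[0,0,0],"jaw":0},{"translation":[-1.2,0,0],"angular":[0,0,0],"jaw":0},{"translation":[-1.2,0,0],"angular":[0,0,0],"jaw":0},{"translation":[-1.2,0,0],"angular":[0,0,0],"jaw":0},{"translation":[-1.2,0,0],"angular":[0,0,0],"jaw":0}]'
python3 - <<'E'
from h import *
import cv2
p,r=now();print(p.round(2),case2w([0,0,-C[2]],p-[C[0],C[1],0]).round(1))
ims=[cv2.resize(cv2.convertScaleAbs(ctrl.get_image(n)[s[0]:s[0]+130,s[1]:s[1]+130,::-1],alpha=1.5),(400,400),interpolation=cv2.INTER_CUBIC) for n,s in(("scene",(120,265)),("top",(230,240)))]
cv2.imwrite("pics/e.png",np.hstack(ims))
E
```

```text
t: 13.0
ee_pos: [477.6, 48.3, 43.3]
orientation: [-0.314, 2.936, 0.032]
ft_force: [-14.2, -7.6, 6.5]
width: 0.8
grasp_force: 7.6
[477.63  48.32  43.33] [[-127.     0.9   43.3]]
```

View pics/e.png

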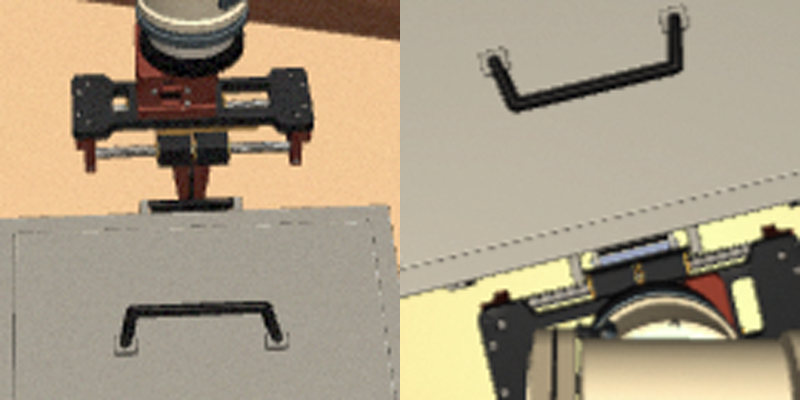

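The force peaked at about 16 N, dropped to about 5 N, and the flap then met a hard stop 6 mm further on. That matches the snap, and the fingers now hold about 17 N. Handing in.

```bash
python3 -c "
from workcell import ctrl
print(ctrl.close_job())"
```

```text
the job is handed in; nothing more can be done
None
```

I pushed the lid fully shut and snapped the latch flap home, and handed the job in at about 13 s with the fingers still pressing the flap at about 17 N; the bottles and cup were not touched.

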